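Select the marked test program and start the board test

TASK

Set the board tester to the test program with the green marker: with a fingertip, push the selector's white pointer round clockwise, click by click, until it rests in the click where it points at the green marker, without going on to the click past it. Only then press the orange test button fully down and let it come back up. Push gently from one side and never pinch the pointer, and leave the jar, the screwdriver and the blue relay where they are.

Things in the scene. Friction and masses are not known exactly. Their poses are not given: they have to be found in the camera images.
- tester: grey board tester fixed to the bench, a flat box 190 mm (its x) by 300 mm (its y), its dark top 50 mm above the bench. Origin at the centre of its underside on the bench, z up; it stands at some position and yaw. A blue nest with a green circuit board (70 x 60 mm, up to 59 mm above the bench) is fixed on its top at x = +45, y = -95 mm
- dial_axis (a point): the selector's vertical turning axis, at the height of the top of its black disc (58 mm above the bench). It lies at x = 0, y = +60 mm in the tester's frame. The disc is 100 mm across and turns with the pointer
- fin (a point): point inside the selector's white pointer, 38 mm from the axis, 71 mm above the bench. The pointer is an upright fin on the disc, 12 mm thick, standing from 58 to 84 mm above the bench, reaching radially from 12 mm behind the axis to 56 mm in front of it, with a red line on its top. This is where to push, on its flat side
- pointer (a point): point straight ahead of the pointer, 70 mm from the axis, 2 mm above the tester's top: where the pointer points on the ring of places. It moves with the selector
- selector (a joint): selector angle (rad): 0 at the first place (pointing along the tester's +y), growing clockwise seen from above (1.57: tester's +x). Spring detents hold it at seven places 0.524 rad apart, 0 to 3.14, a white tick at each; stops at both ends. Starts in one of the first three (rarely poised between two). Moving on takes 0.13 N m (3.5 N at the fin point); past half-way it snaps to the next place by itself, ahead of the finger
- mark_green: green clip-on marker, a flat disc 16 mm across and 3 mm high on the tester's top (origin at the centre of its underside), on the ring of places (70 mm from the dial's axis). The green, yellow and blue markers sit at the 4th, 5th and 6th places in an order that changes; fixed. This is the one to select
- mark_yellow: yellow clip-on marker, a flat disc 16 mm across and 3 mm high on the tester's top (origin at the centre of its underside), on the ring of places (70 mm from the dial's axis). The green, yellow and blue markers sit at the 4th, 5th and 6th places in an order that changes; fixed
- mark_blue: blue clip-on marker, a flat disc 16 mm across and 3 mm high on the tester's top (origin at the centre of its underside), on the ring of places (70 mm from the dial's axis). The green, yellow and blue markers sit at the 4th, 5th and 6th places in an order that changes; fixed
- test_button_top (a point): centre of the top of the orange test button (30 mm across, in a black housing on the tester's top at x = -45, y = -100 mm in the tester's frame). It is pressed straight down
- test_button (a joint): travel of the test button (m): 0 up, 0.006 fully down; a spring returns it, about 4 N holds it fully down
- jar_mid (a point): loose jar, 48 mm across, 70 mm high; the point is at its centre, half-way up. To be left alone
- driver_grip (a point): loose green-handled screwdriver, 170 mm long, lying on the bench; the point is in its handle. To be left alone
- relay_mid (a point): loose blue relay, 28 x 36 x 30 mm high, standing on the bench; the point is at its centre. To be left alone

How it is judged:
On the way, in this order (a step that is already met when the one before it is completed fails the run):
1. the selector rests in the click where the pointer points at the green marker (horizontal distance between pointer and mark_green below 0.012 m and velocity of joint selector between -0.1 and 0.1 rad/s), for 0.3 s.
2. the test button is pressed fully down (horizontal distance between pointer and mark_green below 0.012 m and value of joint test_button above 0.0045 m), for 0.03 s.
At the end, for the whole second after the job is handed in: The pointer points at the green marker within 12 mm on the ring of places (10 degrees), the test button has been pressed at least 4.5 mm down after that and is up again (within 1.5 mm), and the jar, screwdriver and relay are within 20 mm of where they stood (horizontal distance between pointer and mark_green below 0.012 m and value of joint test_button below 0.0015 m and distance of each of jar_mid, driver_grip, relay_mid from where it was at the start of the episode below 0.02 m); the robot touches nothing.
It fails at once if the selector is turned past the green marker to the next click ((y of mark_green in the frame of tester above 0.0425 m and value of joint selector above 1.963 rad) or (y of mark_green in the frame of tester between 0.0122 and 0.0425 m and value of joint selector above 2.487 rad) or value of joint selector above 3.011 rad).
It fails at once if the test button is pressed while the selector does not point at the green marker (horizontal distance between pointer and mark_green above 0.012 m and value of joint test_button above 0.003 m).
It fails at once if the selector is pinched or pushed hard (over 25 N) (contact force between the fingers and selector_c1 above 25 N).
It fails at once if the jar, the screwdriver or the relay is moved or lifted (distance of any of jar_mid, driver_grip, relay_mid from where it was at the start of the episode above 0.02 m).
It also fails if it takes over 64 s, if anything falls off the work surface, if the arm or the gripper's body presses on something with over 40 N, if the wrist force passes 120 N, or if a joint passes its speed limit or range.

ROBOT

A 6-joint arm with a two-finger parallel gripper is mounted at the origin on the work surface. World frame = base frame: x ahead of the robot, y to its left, z up, the work surface at z = 0. Lengths are in m, angles in rad, forces in N, time in s.
With the tool pointing down it reaches from about 0.3 to 0.875 m from the base axis. Payload 6.4 kg.
Tool frame: the origin (TCP) lies on the mounting face of the last link; the fingertips stand 173 mm ahead of it and the grasp point (between the pads) lies 155 mm ahead of it (ctrl.grip_point_offset is the distance from the TCP to the grasp point, in m); z points along the fingers, y is the line along which they close (so a half turn about z gives the same grasp; the last joint's range is limited). The gripper opens to 85 mm and grips with 20 to 120 N. Pads are 22 mm wide; open, the fingers measure 114 mm over their backs; the gripper's body (76 mm by 85 mm) begins 54 mm behind the grasp point. The pads swing forward as they close: fully open they stand 13 mm farther back than shut.
Start: joints at [0.929, 0.181, 1.607, -0, 1.354, -0.206], TCP at [0.243, 0.521, 0.405] pointing down, gripper open.
Joint ranges: [-2.99, 2.99], [-0.89, 2.07], [0.3, 2.58], [-1.14, 4.28], [0, 2.63], [-3.12, 3.12]. Speed limits (rad/s): [2.57, 2.57, 3.01, 3.14, 3.14, 3.14].

INTERFACE

Orientations are given as a unit quaternion [w, x, y, z].
In Python, from bench import status, imaging, ctrl, models gives the robot as it stands.
- The arm moves only by the tool send_rows, never from a script. Its argument "commands" is a list that holds one entry, the list of rows, each a list of 6 numbers: the shift along the tool's x, y, z normalised to -1 to 1, where 1 is 3 cm, then the turn, a rotation vector about the tool's x, y, z normalised to -1 to 1, where 1 is 0.1 rad. A call has 1 to 8 rows; each row shifts and turns the commanded pose from where the row before left it, along the tool's axes as they then stand; what a row does not reach is not made up. A row lasts 1/12 s, in which the tool goes at most 41.7 mm and 7.16 degrees, less where a joint would pass 70% of its speed; a pose out of reach is approached as far as the arm can. A call with a number of a shift or a turn outside -1 to 1 is refused whole. A call with a gripper value outside its range is refused whole. "jaw" is the opening, from 0 (shut) to 1 (fully open), set as the call begins (left out, the last holds). The fingers move at their own pace and stop on an object; the grip force is fixed at half the most. Time passes only in rows, so rows that do not move let the fingers close. It gives the time, the measured TCP pose, the force, the opening and the grip force at its end, in the units of the state.
- status.get_obs(): the state, without advancing time (a new reading comes with each control period).
- imaging.camera(name): name is "scene" or "top"; returns a dict with "image" (480x640x3 uint8, blue, green, red), "depth" (480x640 float32, m along the optical axis (not along the pixel's ray), 0 where there is no reading), "mtx" (3x3 intrinsics, pixels), "k1" (the pictures are not rectified: a ray, as slopes to the right and down, at radius r is drawn at 1 + k1 r^2 times it, then the intrinsics apply), "pose" (4x4, takes a point from camera to world coordinates). Camera axes: x right, y down, z forward; pixel columns grow to the right and rows downward; lengths in m; the calibration is good to about 2 mm. A picture is of the moment at which its call begins.
- ctrl.hand_in(): hands the job in; it is judged then, once.
Trained networks look in a picture, given as the dict that the camera call returned (one of the last four; its "shot" number tells which), for a name from the list of things; names that differ only in an ending like _2 or _b are one class to them, and where a whole thing is asked for, a point or a joint stands for the part that bears it (a point fixed in the world has none). Each returns a list of dicts, best first, with "confidence" (0 to 1); they miss things now and then, are a little off and sometimes report something else, mostly with a low value. They report only what shows in the picture. A call takes as long as a camera call.
- models.recognise(picture, name): "centre" ([column, row] in pixels, amid what is visible of it).
- models.regions_of(picture, name): "region" (480x640 bool, what is visible of it) and "centre" ([column, row] in pixels, amid what is visible of it).
The state is a dict: "time_s": time; "q": joint angles; "dq": joint speeds; "joint_efforts": joint torques, N m; "eef_pos": TCP position; "eef_rot": TCP orientation; "wrist_force": force on the tool from outside, world axes, zero at the start; "torque": the same for the moment, N m; "opening": opening from 0.0 (shut) to 1.0 (fully open); "grasp_force": force on a finger pad.
Only numpy, scipy, OpenCV 4.12 (cv2) and the standard library are available. Lean on these libraries where they do the work, as an engineer would, in place of code of your own. Each camera call takes 0.05 s, during which the arm holds its last target. There are 200 camera calls.

## Working session

There is one attempt and no reset: what is moved stays moved. The work goes in short steps, Python scripts to look and compute and a tool call to move; the robot and the scene stay as the last step left them, time stands still between calls to the robot, and variables do not carry over. Pictures are saved under pics/ and viewed, at most 10 in all, crops included, and the job is handed in when it is done.

Besides the shell and the picture viewer there is one more tool, called after "Call:" in YAML: its name, and indented under it one key for each argument. send_rows: Moves the arm, as the interface text tells. Its arguments: {"type":"object","properties":{"commands":{"type":"array"},"jaw":{"type":"number"}},"required":["commands"]}

```bash
mkdir -p pics; cat > h.py <<'E'
import numpy as np, cv2
from bench import status, imaging, ctrl, models
def ray(P,uv):
    m=P["mtx"];d=np.array([(uv[0]-m[0,2])/m[0,0],(uv[1]-m[1,2])/m[1,1]])
    s=d.copy()
    for _ in range(20): s=d/(1+P["k1"]*(s@s))
    return np.r_[s,1]
def at_z(P,uv,z):
    T=np.array(P["pose"]);r=T[:3,:3]@ray(P,uv);o=T[:3,3];return o+r*(z-o[2])/r[2]
def by_depth(P,uv):
    T=np.array(P["pose"]);d=P["depth"][int(round(uv[1])),int(round(uv[0]))];return T[:3,:3]@(ray(P,uv)*d)+T[:3,3]
def proj(P,X):
    T=np.linalg.inv(np.array(P["pose"]));c=T[:3,:3]@X+T[:3,3];s=c[:2]/c[2];s=s*(1+P["k1"]*(s@s));m=P["mtx"]
    return np.array([m[0,0]*s[0]+m[0,2],m[1,1]*s[1]+m[1,2]])
E
python3 - <<'E'
from h import *
np.set_printoptions(precision=4,suppress=True)
z=dict(mark_green=.053,mark_yellow=.053,mark_blue=.053,test_button_top=.07,fin=.084,dial_axis=.058,jar_mid=.07,driver_grip=.02,relay_mid=.03,tester=.05)
for c in ("top","scene"):
    P=imaging.camera(c);cv2.imwrite(f"pics/{c}0.png",P["image"]);print(c,np.array(P["pose"])[:3,3])
    for n in z:
        for r in models.recognise(P,n)[:2]: print(n,round(r["confidence"],2),np.round(r["centre"]),at_z(P,r["centre"],z[n]),by_depth(P,r["centre"]))
print(status.get_obs())
E
```

```text
top [0.4588 0.0243 0.9981]
mark_green 0.54 [249. 213.] [0.5894 0.136  0.053 ] [0.5892 0.1359 0.0539]
mark_green 0.47 [286. 226.] [0.5671 0.0725 0.053 ] [0.5671 0.0725 0.0533]
mark_yellow 0.64 [274. 212.] [0.5906 0.093  0.053 ] [0.5909 0.0931 0.0511]
mark_yellow 0.54 [391. 207.] [ 0.5961 -0.11    0.053 ] [ 0.5992 -0.113   0.0317]
test_button_top 0.81 [359. 249.] [ 0.5228 -0.0511  0.07  ] [ 0.5224 -0.0507  0.0746]
test_button_top 0.45 [391. 205.] [ 0.5967 -0.1087  0.07  ] [ 0.6026 -0.1144  0.0307]
fin 0.91 [258. 255.] [0.5155 0.1175 0.084 ] [0.5154 0.1173 0.0859]
fin 0.71 [182. 280.] [0.4753 0.2446 0.084 ] [0.4755 0.2473 0.0727]
dial_axis 0.81 [297. 246.] [0.5301 0.0528 0.058 ] [0.5304 0.0529 0.0537]
jar_mid 0.69 [182. 280.] [0.4752 0.2478 0.07  ] [0.4751 0.2471 0.0727]
jar_mid 0.45 [259. 254.] [0.5183 0.1167 0.07  ] [0.5173 0.1151 0.086 ]
driver_grip 0.95 [427. 221.] [ 0.5744 -0.1807  0.02  ] [ 0.5736 -0.1793  0.0264]
relay_mid 0.62 [391. 205.] [ 0.6034 -0.114   0.03  ] [ 0.6033 -0.1139  0.0307]
tester 0.66 [295. 242.] [0.5385 0.0572 0.05  ] [0.5383 0.0571 0.0527]
scene [1.0961 0.106 
[... 607 characters left out ...]
lay_mid 0.51 [482. 246.] [0.4518 0.2583 0.03  ] [0.4909 0.249  0.0561]
tester 0.86 [361. 263.] [0.57   0.0663 0.05  ] [0.5749 0.0666 0.0538]
tester 0.65 [239. 277.] [ 0.6452 -0.0993  0.05  ] [ 0.6171 -0.1122  0.0244]
{'time_s': 1.1, 'q': array([ 0.9287,  0.1808,  1.607 ,  0.    ,  1.3538, -0.2063]), 'dq': array([-0.0008, -0.0005,  0.0005,  0.0009,  0.0008,  0.0017]), 'joint_efforts': array([ -0.0009, -44.4847, -35.1683,  -0.0004,   0.0009,  -0.    ]), 'eef_pos': array([0.2427, 0.5213, 0.4047]), 'eef_rot': array([-0.    ,  0.2162,  0.9764, -0.    ]), 'wrist_force': array([ 0.3972, -0.2066,  0.4329]), 'torque': array([0.0008, 0.0495, 0.0152]), 'grasp_force': 0.0, 'opening': 0.9973967396354518}
```

View pics/top0.png

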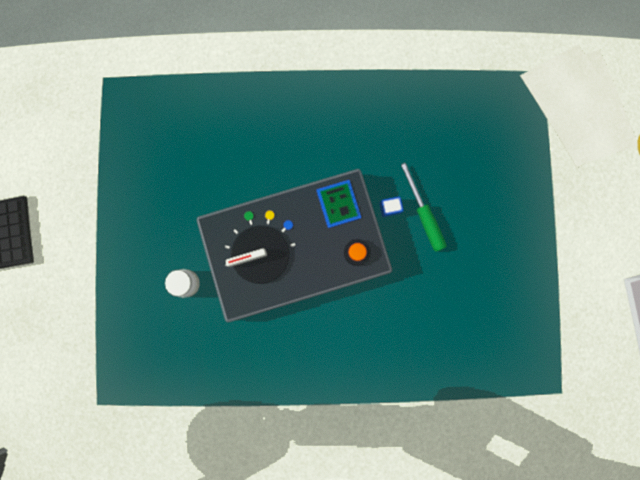

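View pics/scene0.png

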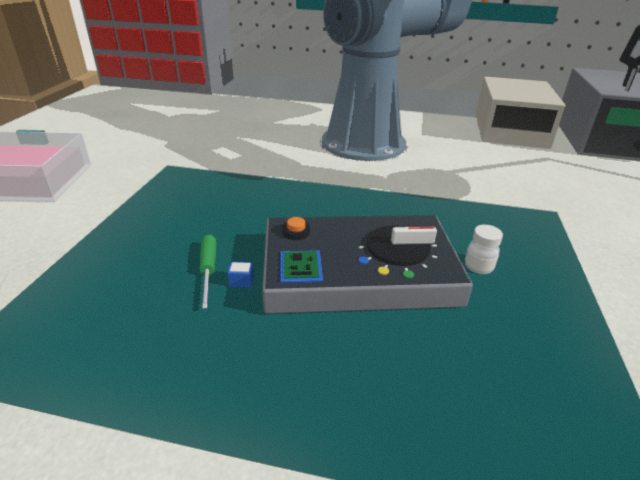

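Top view: the pointer is near (245,257) and points left, at the first place. Green is at (249,215), yellow (269,215), blue (288,225), so green is the 4th place. The button is at (358,252). Next I fit the tester pose.

```bash
python3 - <<'E'
from h import *
from scipy.optimize import least_squares
np.set_printoptions(precision=4,suppress=True)
P=imaging.camera("top");hsv=cv2.cvtColor(P["image"],cv2.COLOR_BGR2HSV)
def blob(lo,hi,box):
    x0,y0,x1,y1=box;m=cv2.inRange(hsv,np.array(lo),np.array(hi))[y0:y1,x0:x1];M=cv2.moments(m,True);return np.array([M["m10"]/M["m00"]+x0,M["m01"]/M["m00"]+y0])
px=dict(g=blob((45,120,80),(75,255,255),(238,205,259,226)),y=blob((20,120,80),(35,255,255),(259,205,280,226)),b=blob((100,120,80),(125,255,255),(278,215,298,236)),o=blob((5,150,100),(20,255,255),(340,235,375,270)))
W={k:at_z(P,v,.053 if k!="o" else .074) for k,v in px.items()}
loc=dict(o=np.array([-45,-100])/1e3)
for k,a in zip("gyb",(1.571,2.094,2.618)): loc[k]=np.array([.07*np.sin(a),.06+.07*np.cos(a)])
R=lambda t:np.array([[np.cos(t),-np.sin(t)],[np.sin(t),np.cos(t)]])
f=lambda p:np.concatenate([R(p[2])@loc[k]+p[:2]-W[k][:2] for k in W])
s=least_squares(f,[.53,.05,.3]);p=s.x;print(px,W,p,f(p)*1e3)
ax=R(p[2])@[0,.06]+p[:2];print("axis",ax)
m=cv2.inRange(hsv,np.array((0,0,170)),np.array((180,60,255)))|cv2.inRange(hsv,np.array((0,100,100)),np.array((4,255,255)))|cv2.inRange(hsv,np.array((174,100,100)),np.array((180,255,255)))
b=np.zeros_like(m);b[247:272,222:275]=255
n,l,st,c=cv2.connectedComponentsWithStats(m&b);k=1+np.argmax(st[1:,4]);ys,xs=np.where(l==k)
X=np.array([at_z(P,(u,v),.084)[:2] for u,v in zip(xs,ys)]);L=(X-ax)@R(p[2]);print("fin local",L.mean(0),L.min(0),L.max(0))
u=np.linalg.svd(L-L.mean(0))[2][0];u*=np.sign(u[1]);print("angle",np.arctan2(u[0],u[1]),np.arctan2(*L.mean(0)))
# full corner check
for q in ((-95,150),(95,150),(95,-150),(-95,-150)): print(proj(P,np.r_[R(p[2])@(np.array(q)/1e3)+p[:2],.05]))
o=status.get_obs()
E
```

```text
{'g': array([248.1806, 215.1944]), 'y': array([269.45 , 214.575]), 'b': array([287.9634, 224.4268]), 'o': array([357. , 251.5])} {'g': array([0.5862, 0.1371, 0.053 ]), 'y': array([0.5866, 0.1002, 0.053 ]), 'b': array([0.5689, 0.0684, 0.053 ]), 'o': array([ 0.5185, -0.0478,  0.074 ])} [0.535  0.0602 0.2712] [ 0.0849 -0.3617  0.0639  0.3047 -0.0311  0.5021 -0.1177 -0.445 ]
axis [0.5189 0.118 ]
fin local [-0.0006  0.0214] [-0.006  -0.0114] [0.005  0.0563]
angle -0.00948294366337939 -0.02587112809963994
[224.8823 322.0622]
[195.276  216.4536]
[359.9915 167.9473]
[392.311 271.89 ]
```

Call:
send_rows:
  commands:
    - [[-0.957, -0.615, 0, 0, 0, 0], [-0.957, -0.615, 0, 0, 0, 0], [-0.957, -0.615, 0, 0, 0, 0], [-0.957, -0.615, 0, 0, 0, 0], [-0.957, -0.615, 0, 0, 0, 0], [-0.957, -0.615, 0, 0, 0, 0], [-0.957, -0.615, 0, 0, 0, 0], [-0.957, -0.615, 0, 0, 0, 0]]
  jaw: 0

```text
time_s: 1.82
eef_pos: [0.3891, 0.289, 0.4049]
eef_rot: [0.0, 0.216, 0.976, 0.0]
wrist_force: [0.3, 1.6, -0.3]
opening: -0.0
grasp_force: 0.0
```

Call:
send_rows:
  commands:
    - [[-0.957, -0.615, 0, 0, 0, 0], [-0.957, -0.615, 0, 0, 0, 0], [-0.957, -0.615, 0, 0, 0, 0], [-0.957, -0.615, 0, 0, 0, 0], [-0.957, -0.615, 0, 0, 0, 0], [0, 0, 0.5, 0, 0, 0], [0, 0, 0.5, 0, 0, 0], [0, 0, 0.5, 0, 0, 0]]

```text
time_s: 2.48
eef_pos: [0.4803, 0.1454, 0.3594]
eef_rot: [0.0, 0.217, 0.976, 0.0]
wrist_force: [-0.6, -0.3, -0.6]
opening: -0.001
grasp_force: 0.0
```

Call:
send_rows:
  commands:
    - [[0, 0, 0.4, 0, 0, -0.88], [0, 0, 0.4, 0, 0, -0.88], [0, 0, 0.4, 0, 0, -0.88], [0, 0, 0.4, 0, 0, -0.88], [0, 0, 0.4, 0, 0, -0.88], [0, 0, 0.4, 0, 0, -0.88], [0, 0, 0, 0, 0, -0.88], [0, 0, 0, 0, 0, -0.88]]

```text
time_s: 3.15
eef_pos: [0.4795, 0.1463, 0.2867]
eef_rot: [-0.001, -0.136, 0.991, 0.0]
wrist_force: [-0.4, -0.1, -0.1]
opening: 0.002
grasp_force: 0.0
```

```bash
python3 - <<'E'
from h import *
P=imaging.camera("scene");I=P["image"].copy()
for z in (.114,.101,.127):
    u=proj(P,np.array([.4795,.1463,z]));print(z,u);cv2.circle(I,tuple(int(t) for t in u),1,(0,255,255),-1)
cv2.imwrite("pics/s1.png",cv2.resize(I[130:300,320:520],None,fx=4,fy=3.5))
E
```

```text
0.114 [422.52543521 203.12931942]
0.101 [421.27305598 210.2213803 ]
0.127 [423.80340982 195.88654314]
```

View pics/s1.png

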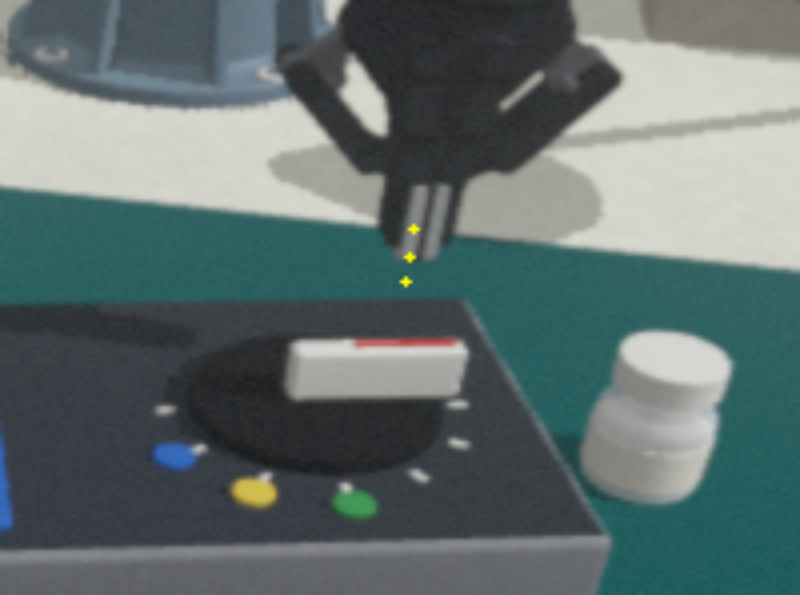

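The camera agrees with tip = TCP − 173 mm when the jaw is shut: the tips show at crop (410,257), right at the projected mark. I'll descend beside the fin and approach it.

Call:
send_rows:
  commands:
    - [[0, 0, 0.5, 0, 0, 0], [0, 0, 0.5, 0, 0, 0], [0, 0, 0.45, 0, 0, 0], [0, 0, 0, 0, 0, 0], [-0.12, 0, 0, 0, 0, 0], [-0.12, 0, 0, 0, 0, 0], [-0.1, 0, 0, 0, 0, 0], [0, 0, 0, 0, 0, 0]]

```text
time_s: 3.87
eef_pos: [0.4909, 0.1492, 0.2454]
eef_rot: [0.001, -0.134, 0.991, -0.0]
wrist_force: [0.5, -0.2, 0.6]
opening: 0.002
grasp_force: 0.0
```

Call:
send_rows:
  commands:
    - [[-0.064, 0.029, 0, 0, 0, 0.5], [-0.064, 0.029, 0, 0, 0, 0.5], [-0.064, 0.029, 0, 0, 0, 0.5], [-0.064, 0.029, 0, 0, 0, 0.5], [-0.064, 0.029, 0, 0, 0, 0.5], [-0.064, 0.029, 0, 0, 0, 0.5], [-0.064, 0.029, 0, 0, 0, 0.5], [-0.064, 0.029, 0, 0, 0, 0.5]]

```text
time_s: 4.53
eef_pos: [0.5045, 0.1575, 0.2448]
eef_rot: [0.0, 0.067, 0.998, 0.0]
wrist_force: [-0.1, -0.7, -0.1]
opening: -0.002
grasp_force: 0.0
```

```bash
cat > m.py <<'E'
from h import *
import sys
np.set_printoptions(precision=4,suppress=True)
o=status.get_obs();ax=np.array([.5189,.118]);c,s=np.cos(.2712),np.sin(.2712)
d=o["eef_pos"][:2]-ax;L=np.array([d[0]*c+d[1]*s,-d[0]*s+d[1]*c])
w,x,y,z=o["eef_rot"];tx=np.array([x*x-y*y,2*x*y]);e=-tx  # push dir
th=-(np.arctan2(e[1],e[0])-.2712)
er=np.array([-e[1],e[0]])
print("rel tester",L,"tool angle",th,"radial",d@er,"tang",d@e,"z",o["eef_pos"][2],"F",o["wrist_force"],"t",o["time_s"])
for cam in ("top","scene"):
    P=imaging.camera(cam);cv2.imwrite(f"pics/{sys.argv[1]}{cam}.png",P["image"])
    r=models.regions_of(P,"fin")
    for k in r[:2]: print(cam,k["confidence"],k["centre"],k["region"].sum())
    # expected fin tip px for each place
    for i in range(5):
        a=i*.5236;print(i,[np.round(proj(P,np.r_[ax+np.array([[c,-s],[s,c]])@(R*np.array([np.sin(a),np.cos(a)])),.084])) .tolist() for R in (.02,.056)])
E
python3 m.py a; python3 -c "
import cv2,numpy as np
a=cv2.imread('pics/atop.png')[195:290,195:320];b=cv2.imread('pics/ascene.png')[200:300,330:460]
cv2.imwrite('pics/a.png',np.hstack([cv2.resize(a,(400,304)),cv2.resize(b,(395,304))]))"
```

```text
rel tester [-0.0033  0.0419] tool angle 0.4055130223767289 radial 0.03718999683772273 tang -0.01955971109723369 z 0.2447918682677246 F [-0.0582 -0.7017 -0.0505] t 4.5333
top 0.6 [270.7, 251.4] 1513
0 [[246.0, 256.0], [225.0, 262.0]]
1 [[246.0, 250.0], [225.0, 245.0]]
2 [[249.0, 244.0], [234.0, 230.0]]
3 [[254.0, 241.0], [248.0, 221.0]]
4 [[261.0, 241.0], [266.0, 220.0]]
scene 0.75 [401.1, 245.3] 2111
0 [[413.0, 230.0], [436.0, 230.0]]
1 [[413.0, 234.0], [436.0, 240.0]]
2 [[409.0, 237.0], [426.0, 249.0]]
3 [[403.0, 238.0], [409.0, 252.0]]
4 [[396.0, 237.0], [388.0, 249.0]]
```

View pics/a.png

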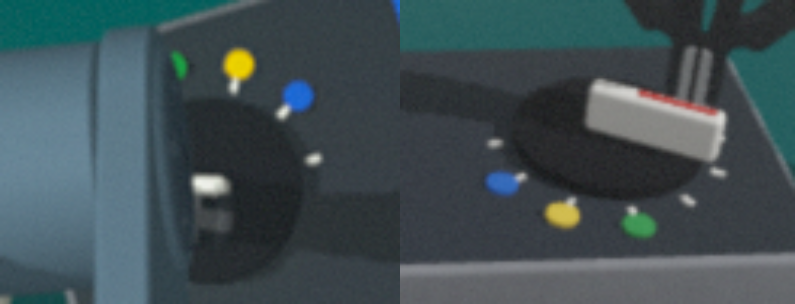

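The scene view shows the pointer at the second place, tip near (437,238), matching the prediction. I'll go on.

Call:
send_rows:
  commands:
    - [[-0.064, 0.029, 0, 0, 0, 0.5], [-0.064, 0.029, 0, 0, 0, 0.5], [-0.064, 0.029, 0, 0, 0, 0.5], [-0.064, 0.029, 0, 0, 0, 0.5], [-0.064, 0.029, 0, 0, 0, 0.5], [-0.064, 0.029, 0, 0, 0, 0.5], [-0.064, 0.029, 0, 0, 0, 0.5], [-0.064, 0.029, 0, 0, 0, 0.5]]

```text
time_s: 5.4
eef_pos: [0.5206, 0.1595, 0.2443]
eef_rot: [-0.0, 0.263, 0.965, 0.0]
wrist_force: [-0.3, 0.2, 0.3]
opening: -0.0
grasp_force: 0.7
```

Call:
send_rows:
  commands:
    - [[-0.064, 0.029, 0, 0, 0, 0.5], [-0.064, 0.029, 0, 0, 0, 0.5], [-0.064, 0.029, 0, 0, 0, 0.5], [0, 0, 0, 0, 0, 0]]

```text
time_s: 5.73
eef_pos: [0.5273, 0.1582, 0.2444]
eef_rot: [0.0, 0.335, 0.942, 0.0]
wrist_force: [0.1, -0.2, -0.0]
opening: -0.001
grasp_force: 0.0
```

```bash
python3 m.py b|grep -v '^[0-4]'; python3 -c "
import cv2,numpy as np
a=cv2.imread('pics/btop.png')[195:290,195:320];b=cv2.imread('pics/bscene.png')[200:300,330:460]
cv2.imwrite('pics/b.png',np.hstack([cv2.resize(a,(400,304)),cv2.resize(b,(395,304))]))"
```

```text
rel tester [0.0189 0.0365] tool angle 0.9536616746474263 radial 0.03652310652987726 tang -0.0188096061306806 z 0.24441774125540225 F [ 0.051  -0.2402 -0.0174] t 5.7333
top 0.92 [269.1, 253.6] 1626
scene 0.88 [400.6, 246.5] 2012
```

View pics/b.png

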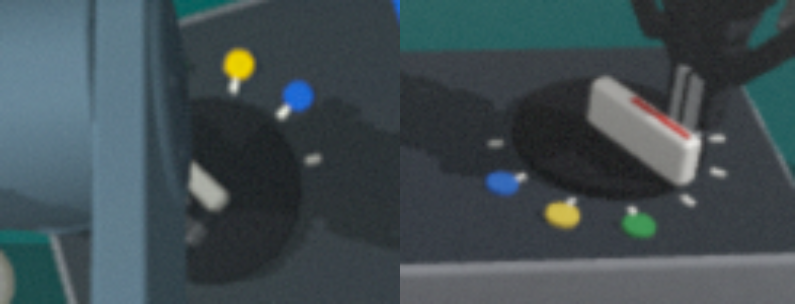

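The pointer is at the third place, tip near (425,247). One more click, slower.

Call:
send_rows:
  commands:
    - [[-0.038, 0.017, 0, 0, 0, 0.3], [-0.038, 0.017, 0, 0, 0, 0.3], [-0.038, 0.017, 0, 0, 0, 0.3], [-0.038, 0.017, 0, 0, 0, 0.3], [-0.038, 0.017, 0, 0, 0, 0.3], [-0.038, 0.017, 0, 0, 0, 0.3], [-0.038, 0.017, 0, 0, 0, 0.3], [-0.038, 0.017, 0, 0, 0, 0.3]]

```text
time_s: 6.6
eef_pos: [0.536, 0.1551, 0.2442]
eef_rot: [-0.001, 0.445, 0.896, 0.0]
wrist_force: [-1.1, 2.7, 0.9]
opening: -0.001
grasp_force: 1.3
```

Call:
send_rows:
  commands:
    - [[-0.038, 0.017, 0, 0, 0, 0.3], [-0.038, 0.017, 0, 0, 0, 0.3], [-0.038, 0.017, 0, 0, 0, 0.3], [-0.038, 0.017, 0, 0, 0, 0.3]]

```text
time_s: 6.93
eef_pos: [0.5405, 0.1524, 0.2442]
eef_rot: [-0.0, 0.498, 0.867, 0.0]
wrist_force: [0.1, 1.1, 0.2]
opening: 0.002
grasp_force: 0.6
```

Call:
send_rows:
  commands:
    - [[-0.026, 0.011, 0, 0, 0, 0.2], [-0.026, 0.011, 0, 0, 0, 0.2], [0, 0, 0, 0, 0, 0], [0, 0, 0, 0, 0, 0]]

```text
time_s: 7.27
eef_pos: [0.542, 0.151, 0.2441]
eef_rot: [-0.0, 0.515, 0.857, -0.0]
wrist_force: [0.3, -0.6, -0.3]
opening: 0.001
grasp_force: 0.0
```

```bash
python3 m.py c|grep -v '^[0-4]'; python3 -c "
import cv2,numpy as np
a=cv2.imread('pics/ctop.png')[195:290,195:320];b=cv2.imread('pics/cscene.png')[200:300,330:460]
cv2.imwrite('pics/c.png',np.hstack([cv2.resize(a,(400,304)),cv2.resize(b,(395,304))]))"
```

```text
rel tester [0.0311 0.0256] tool angle 1.3522595310780354 radial 0.03586784462296893 tang -0.018286052900295006 z 0.2441357733496185 F [ 0.3099 -0.6073 -0.3354] t 7.2667
top 0.88 [271.9, 255.9] 1434
scene 0.82 [394.5, 244.7] 1812
```

View pics/c.png

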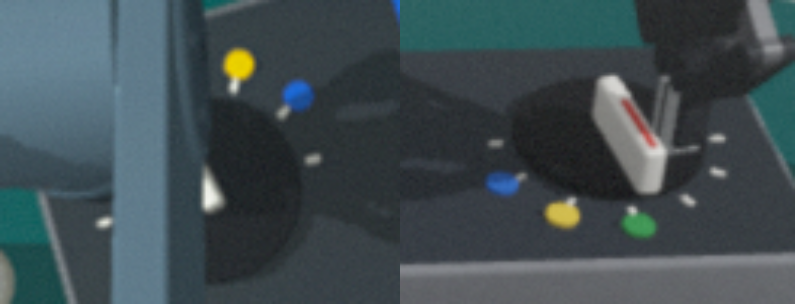

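```bash
cat > ang.py <<'E'
from h import *
import sys
P=imaging.camera("scene") ; I=P["image"]
hsv=cv2.cvtColor(I,cv2.COLOR_BGR2HSV)
m=((hsv[...,1]<60)&(hsv[...,2]>110))|((hsv[...,1]>90)&((hsv[...,0]<6)|(hsv[...,0]>173))&(hsv[...,2]>80))
m=m.astype(np.uint8);b=np.zeros_like(m);b[218:268,385:446]=1
n,l,st,c=cv2.connectedComponentsWithStats(m*b);obs=(l==1+np.argmax(st[1:,4]))
ax=np.array([.5189,.118]);t=.2712;sc=[]
for a in np.arange(0,2.2,.02):
    er=np.array([np.sin(a-t),np.cos(a-t)]);et=np.array([er[1],-er[0]])
    pts=np.array([proj(P,np.r_[ax+r*er+q*et,z]) for r in(-.012,.056) for q in(-.006,.006) for z in(.058,.084)])
    k=np.zeros_like(m);cv2.fillConvexPoly(k,cv2.convexHull(np.round(pts*16).astype(np.int32)),1,shift=4)
    sc.append(((k&obs).sum()/((k|obs)>0).sum(),round(a,2)))
print(obs.sum(),sorted(sc)[::-1][:5],status.get_obs()["wrist_force"])
E
sed 's/P=imaging.camera("scene")/P=imaging.camera("scene");P["image"]=cv2.imread("pics\/bscene.png")/' ang.py>angb.py;python3 angb.py;python3 ang.py
```

```text
654 [(np.float64(0.7566265060240964), np.float64(1.06)), (np.float64(0.754406580493537), np.float64(0.94)), (np.float64(0.7541371158392435), np.float64(0.96)), (np.float64(0.7497062279670975), np.float64(1.0)), (np.float64(0.7488372093023256), np.float64(0.98))] [-0.21365117  0.35329943 -0.50363319]
425 [(np.float64(0.7384341637010676), np.float64(1.58)), (np.float64(0.737410071942446), np.float64(1.6)), (np.float64(0.7333333333333333), np.float64(1.56)), (np.float64(0.7152658662092625), np.float64(1.54)), (np.float64(0.7078853046594982), np.float64(1.62))] [-0.53404744 -0.13545083  0.04546425]
```

The fit gives about 1.58 rad, so it snapped to the green place. I'll back off, lift and verify.

Call:
send_rows:
  commands:
    - [[0.2, 0, 0, 0, 0, 0], [0.2, 0, 0, 0, 0, 0], [0, 0, -0.8, 0, 0, 0], [0, 0, -0.9, 0, 0, 0], [0, 0, -0.9, 0, 0, 0], [0, 0, 0, 0, 0, 0]]

```text
time_s: 8.07
eef_pos: [0.538, 0.1626, 0.328]
eef_rot: [0.004, 0.515, 0.857, 0.003]
wrist_force: [1.9, 1.1, 1.0]
opening: -0.002
grasp_force: 0.0
```

```bash
python3 ang.py; python3 - <<'E'
from h import *
o=status.get_obs();print(o["eef_pos"],o["eef_rot"],o["q"])
w,x,y,z=o["eef_rot"];X=np.array([x*x-y*y,2*x*y]);Y=np.array([2*x*y,y*y-x*x])
p=np.array([.535,.0602]);c,s=np.cos(.2712),np.sin(.2712)
b=p+np.array([[c,-s],[s,c]])@[-.045,-.1];d=b-o["eef_pos"][:2];print("button",b,"tool dx,dy mm",d@X*1e3,d@Y*1e3)
P=imaging.camera("top");u=proj(P,np.r_[b,.074]);print(u,[by_depth(P,u+np.array(k))[2] for k in((0,0),(2,0),(0,2),(-2,0))])
E
```

```text
430 [(np.float64(0.7421052631578947), np.float64(1.56)), (np.float64(0.7411347517730497), np.float64(1.58)), (np.float64(0.7339285714285714), np.float64(1.6)), (np.float64(0.7238421955403087), np.float64(1.54)), (np.float64(0.7092436974789916), np.float64(1.52))] [ 0.57211581  0.4715685  -0.53353939]
[0.53732089 0.16246429 0.3256861 ] [0.00270661 0.51461643 0.8574138  0.00204266] [ 8.21530090e-02  2.32152688e-01  1.71511089e+00  1.73881000e-04
  1.18754918e+00 -4.07580411e-01]
button [ 0.51843352 -0.04819996] tool dx,dy mm -177.02340245212258 -115.7490690373099
[357.24115367 251.53522199] [np.float64(0.07096830137975985), np.float64(0.07307897252968176), np.float64(0.07439653001584368), np.float64(0.07284294721462059)]
```

Call:
send_rows:
  commands:
    - [[-0.843, -0.551, 0, 0, 0, 0], [-0.843, -0.551, 0, 0, 0, 0], [-0.843, -0.551, 0, 0, 0, 0], [-0.843, -0.551, 0, 0, 0, 0], [-0.843, -0.551, 0, 0, 0, 0], [-0.843, -0.551, 0, 0, 0, 0], [-0.843, -0.551, 0, 0, 0, 0], [0, 0, 0, 0, 0, 0]]

```text
time_s: 8.83
eef_pos: [0.5166, -0.0527, 0.3208]
eef_rot: [-0.001, 0.517, 0.856, -0.001]
wrist_force: [-0.9, 0.6, 0.1]
opening: -0.004
grasp_force: 0.0
```

Call:
send_rows:
  commands:
    - [[0, 0, 0.7, 0, 0, 0], [0, 0, 0.7, 0, 0, 0], [0, 0, 0.6, 0, 0, 0], [0, 0, 0.3, 0, 0, 0], [0, 0, 0, 0, 0, 0], [0, 0, 0, 0, 0, 0]]

```text
time_s: 9.33
eef_pos: [0.5171, -0.0484, 0.2525]
eef_rot: [-0.001, 0.515, 0.857, -0.0]
wrist_force: [0.7, 0.3, 0.2]
opening: -0.006
grasp_force: 0.0
```

```bash
python3 ang.py
```

```text
431 [(np.float64(0.743859649122807), np.float64(1.56)), (np.float64(0.7429078014184397), np.float64(1.58)), (np.float64(0.7357142857142858), np.float64(1.6)), (np.float64(0.725557461406518), np.float64(1.54)), (np.float64(0.7109243697478992), np.float64(1.52))] [0.23411398 0.93982444 0.52384956]
```

Call:
send_rows:
  commands:
    - [[0, 0, 0.1, 0, 0, 0], [0, 0, 0.1, 0, 0, 0], [0, 0, 0.05, 0, 0, 0], [0, 0, 0, 0, 0, 0]]

```text
time_s: 9.72
eef_pos: [0.5174, -0.0489, 0.2457]
eef_rot: [0.0, 0.515, 0.857, 0.0]
wrist_force: [-0.7, -0.3, 0.5]
opening: 0.001
grasp_force: 0.0
```

Call:
send_rows:
  commands:
    - [[0, 0, 0.05, 0, 0, 0], [0, 0, 0.05, 0, 0, 0], [0, 0, 0, 0, 0, 0]]

```text
time_s: 9.97
eef_pos: [0.5175, -0.049, 0.2427]
eef_rot: [0.0, 0.515, 0.857, 0.0]
wrist_force: [-0.2, -0.1, 1.9]
opening: 0.0
grasp_force: 1.1
```

Call:
send_rows:
  commands:
    - [[0, 0, 0.05, 0, 0, 0], [0, 0, 0.05, 0, 0, 0], [0, 0, 0, 0, 0, 0]]

```text
time_s: 10.22
eef_pos: [0.5175, -0.049, 0.2397]
eef_rot: [0.0, 0.515, 0.857, 0.0]
wrist_force: [-0.3, -0.1, 4.1]
opening: 0.001
grasp_force: 1.8
```

Call:
send_rows:
  commands:
    - [[0, 0, 0.05, 0, 0, 0], [0, 0, 0, 0, 0, 0]]

```text
time_s: 10.38
eef_pos: [0.5177, -0.049, 0.2393]
eef_rot: [0.0, 0.515, 0.857, -0.0]
wrist_force: [-3.2, 1.8, 11.3]
opening: -0.003
grasp_force: 5.9
```

It bottomed out: 4 N, then stiff. I'll release, lift and check.

Call:
send_rows:
  commands:
    - [[0, 0, 0.02, 0, 0, 0], [0, 0, 0, 0, 0, 0], [0, 0, -0.2, 0, 0, 0], [0, 0, -0.3, 0, 0, 0], [0, 0, -0.8, 0, 0, 0], [0, 0, -0.9, 0, 0, 0], [0, 0, -0.9, 0, 0, 0], [0, 0, 0, 0, 0, 0]]

```text
time_s: 11.05
eef_pos: [0.5191, -0.0494, 0.3362]
eef_rot: [0.004, 0.515, 0.857, 0.001]
wrist_force: [0.6, -0.5, 0.9]
opening: -0.002
grasp_force: 0.0
```

Call:
send_rows:
  commands:
    - [[0.9, -0.2, 0, 0, 0, 0], [0.9, -0.2, 0, 0, 0, 0], [0.9, -0.2, 0, 0, 0, 0], [0.9, -0.2, 0, 0, 0, 0], [0.9, -0.2, 0, 0, 0, 0], [0, 0, 0, 0, 0, 0], [0, 0, 0, 0, 0, 0]]

```text
time_s: 11.63
eef_pos: [0.4267, 0.057, 0.3304]
eef_rot: [0.0, 0.514, 0.858, -0.0]
wrist_force: [0.7, -0.3, 0.7]
opening: -0.003
grasp_force: 0.0
```

```bash
python3 ang.py; python3 -c "
from h import *
P=imaging.camera('top');cv2.imwrite('pics/f.png',P['image'][150:340,130:460])
u=np.array([357.2,251.5]);print(status.get_obs()['eef_pos'],by_depth(P,u))
for n in('jar_mid','driver_grip','relay_mid'):print(n,[(r['confidence'],r['centre']) for r in models.recognise(P,n)[:1]])"
```

```text
428 [(np.float64(0.7385964912280701), np.float64(1.56)), (np.float64(0.7375886524822695), np.float64(1.58)), (np.float64(0.7303571428571428), np.float64(1.6)), (np.float64(0.7204116638078902), np.float64(1.54)), (np.float64(0.7058823529411765), np.float64(1.52))] [ 0.60603464  0.54570485 -0.23618206]
[0.42787362 0.05588805 0.33080328] [ 0.51853153 -0.04817747  0.07342197]
jar_mid [(0.78, [181.3, 282.9])]
driver_grip [(0.83, [429.0, 220.0])]
relay_mid [(0.74, [390.2, 205.5])]
```

View pics/f.png

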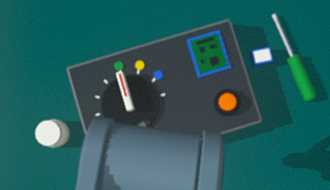

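The pointer at crop (124,90) points at the green marker at (118,66). The button is up (73 mm) and the loose things have not moved.

```bash
python3 -c "
from bench import ctrl
print(ctrl.hand_in())"
```

```text
the job is handed in; nothing more can be done
None
```

The selector rests at the green marker, the test button was pressed fully down and came back up, the jar, screwdriver and relay were not moved, and the job is handed in (no verdict was returned).

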